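Unlock the hasp of the shoe-care case

ROBOT

A 6-joint arm with a two-finger parallel gripper is mounted at the origin on the work surface. World frame = base frame: x ahead of the robot, y to its left, z up, the work surface at z = 0. Lengths are in mm, angles in rad, forces in N, time in s.
With the tool pointing down it reaches from about 275 to 1000 mm from the base axis. Payload 8.4 kg.
Tool frame: the origin (TCP) lies on the centre line of the jaws, within the pads' length; the fingertips stand bot.nose_length ahead of it and the grasp point (between the pads) lies 11 mm behind it (bot.nose_length is the distance from the TCP to the fingertips, in mm); z points along the fingers, y is the line along which they close (so a half turn about z gives the same grasp; the last joint's range is limited). The gripper opens to 85 mm and grips with 20 to 120 N. Pads are 22 mm wide; open, the fingers measure 114 mm over their backs; the gripper's body (76 mm by 85 mm) begins 54 mm behind the grasp point. The pads swing forward as they close: fully open they stand 13 mm farther back than shut.
Start: joints at [-1.131, 0.353, 1.633, -0, 1.155, -0.002], TCP at [267.229, -564.993, 239.281] pointing down, gripper open.
Joint ranges: [-2.63, 2.63], [-0.92, 2.1], [0.06, 2.66], [-1.3, 4.44], [0, 2.69], [-3.02, 3.02]. Speed limits (rad/s): [2.22, 2.22, 2.79, 3.14, 3.14, 3.14].

INTERFACE

Orientations are given as a rotation vector (axis times angle).
In Python, from cell import bot, read_camera, trace gives the robot as it stands. The module is installed in compiled form; this text tells all that it offers.
- The arm moves only by the tool jog_arm, never from a script. Its argument "rows" is a list of rows, each a list of 3 entries, a list of its own where there are three numbers: the shift along the world's x, y, z in units of 25 mm (1.0 is 25 mm), then the turn about the world's z in units of 6 degrees (1.0 is 6 degrees), then the finger opening in mm, from 0 to 85.4. A call has 1 to 12 rows; each row shifts and turns the commanded pose from where the row before left it; what a row does not reach is not made up. A row lasts 1/12 s, in which the tool goes at most 41.7 mm and 7.16 degrees, less where a joint would pass 70% of its speed; a pose out of reach is approached as far as the arm can. A call is refused whole if a number of a shift passes 1 or a number of a turn 1, either way. A call with a gripper value outside its range is refused whole. The fingers move at their own pace and stop on an object; the grip force is fixed at half the most. Time passes only in rows, so rows that do not move let the fingers close. It gives the time, the measured TCP pose, the force, the opening and the grip force at its end, in the units of the state.
- bot.get_state(): the state, without advancing time (a new reading comes with each control period).
- read_camera(name): name is "scene" or "side" or "wrist"; returns a dict with "color" (384x512x3 uint8, blue, green, red), "depth" (384x512 float32, mm along the optical axis (not along the pixel's ray), 0 where there is no reading), "fx", "fy", "cx", "cy" (pixels), "xyz" and "orientation" of the camera in the world; the wrist camera has in their place "hand_eye" (4x4, takes a point from camera to tool coordinates, whose origin is the TCP and whose axes are the flange's). Camera axes: x right, y down, z forward; pixel columns grow to the right and rows downward; lengths in mm; the calibration is good to about 2 mm. A picture is of the moment at which its call begins: read the wrist's pose just before it.
- bot.job_done(): hands the job in; it is judged then, once.
Trained networks look in the newest picture that a camera, given by its name, has taken for a name from the list of things; names that differ only in an ending like _2 or _b are one class to them, and where a whole thing is asked for, a point or a joint stands for the part that bears it (a point fixed in the world has none). Each returns a list of dicts, best first, with "score" (0 to 1); they miss things now and then, are a little off and sometimes report something else, mostly with a low value. They report only what shows in the picture. A call takes as long as a camera call.
- trace(camera, name): "pixels" (384x512 bool, what is visible of it) and "rect" ([left, top, right, bottom] in pixels, round what is visible of it).
The state is a dict: "clock": time; "joint_positions": joint angles; "dq": joint speeds; "tau": joint torques, N m; "tcp_pos": TCP position; "eef_rot": TCP orientation; "wrist_force": force on the tool from outside, world axes, zero at the start; "torque": the same for the moment, N m; "width": opening from 0.0 (shut) to 1.0 (fully open); "grip_force": force on a finger pad.
Only numpy, scipy, OpenCV 4.12 (cv2) and the standard library are available. Lean on these libraries where they do the work, as an engineer would, in place of code of your own. Each camera call takes 0.05 s, during which the arm holds its last target. There are 200 camera calls.

TASK

Unlatch the black shoe-care case: push the grey safety tab on top of it gently towards the hasp until it comes up against its stop and the hasp is unlocked, then swing the steel hasp fully up and let go so that it stays open. Do not force the tab, and leave the sneaker, the bottle and the brush where they are.

Things in the scene. Friction and masses are not known exactly. Their poses are not given: they have to be found in the camera images.
- case: black flight case, heavy, fixed, 260 (x) x 300 (y) x 110 mm high, flat top. Origin: on the table right under the latch; own x points away from the robot, y left, z up; turned up to 0.3 rad. It spans x -85 to 175, y -135 to 165 mm. The hasp's two hinge blocks on its top (x 55 to 77, y +-46 mm) are 24 mm high.
- housing (a point): middle of the top of the aluminium lock housing on the case: x 12, y 0, z 128 mm of the case. It spans x -14 to 38, y -36 to 36 mm, 18 mm high, with a slot for the hasp's catch. The tab's track beside it spans x 7 to 41, y 36 to 124 mm, 8 mm high; the case top around them is flat and free.
- hasp (a joint): the main latch: a U of flat steel lying level over the housing, two arms 6 mm thick at y = +-38 mm of the case, a strap 10 mm wide half way. In rad: 0 down (latched), 1.4 fully up. It turns about the case's y axis at hasp_pivot, stiffly (3 to 4 N at the bar), and stays where left. Until the tab is home it is locked and lifts only a few hundredths of a rad.
- hasp_bar (a point): middle of the hasp's round bar (10 mm thick, 76 mm long along y) at its end near the robot, 110 mm from the pivot. When down: x -44, y 0, z 138 mm of the case, so 28 mm above the case top. Free for fingers: 40 mm on its robot side, 25 mm on the housing side, 70 mm between the arms. Its axes turn with the hasp.
- hasp_pivot (a point): middle of the hasp's hinge axis, fixed to the case at x 66, y 0, z 138 mm; axes as the case's
- tab (a joint): safety tab's travel in m along the case's -y, towards the hasp; starts at 0 to 4 mm. Friction 4 N, some 4 N more near the end; stays where left. Its length of travel cannot be seen: between 12 and 31 mm it meets a hidden rubber stop (10 N per mm beyond) and unlocks the hasp only in the last 2 mm before that. At 12 to 15 N it is home. Over 25 N in all breaks it: push, do not pinch.
- tab_face (a point): middle of the outer (+y) face of the tab's grey ribbed thumb piece, the face to push towards -y. Thumb piece: 30 (x) x 12 (y) x 28 mm high, 10 to 38 mm above the case top. This point lies at half its height, x 24, z 134 mm of the case, y 106 mm at travel 0.
- sneaker: white sneaker, 275 x 95 x 110 mm, standing on the table beside the case; origin under its middle, toe to its +x; a bystander
- cleaner: amber bottle with a black cap, 60 mm across, 130 mm tall, standing on the table beside the case; origin under its middle; a bystander
- brush: wooden shoe brush, 130 x 42 x 36 mm high, lying bristles down on the rear part of the case top behind the hasp; origin under its middle, length along its x; a bystander

How it is judged (in metres and radians):
On the way, in this order (a step that is already met when the one before it is completed fails the run):
1. the safety tab is pushed in, with the hasp still down (value of joint tab above 0.009 m and value of joint hasp below 0.1 rad), for 0.1 s.
2. the hasp is swung up (value of joint hasp above 1.15 rad), for 0.2 s.
At the end, for the whole second after the job is handed in: the hasp stands open at more than 1.15 rad (of 1.4) and at rest, the safety tab is still pushed in (more than 9 mm), and the robot has let go (value of joint hasp above 1.15 rad and velocity of joint hasp below 0.05 rad/s and value of joint tab above 0.009 m); the robot touches nothing.
It fails at once if the safety tab is pushed or squeezed with more than 25 N (contact force between tab and the fingers above 25 N).
It fails at once if the sneaker is moved by more than 20 mm (distance of sneaker from where it was at the start of the episode above 0.02 m).
It fails at once if the bottle is moved by more than 20 mm (distance of cleaner from where it was at the start of the episode above 0.02 m).
It fails at once if the brush is moved by more than 20 mm (distance of brush from where it was at the start of the episode above 0.02 m).
It also fails if it takes over 58 s, if anything falls off the work surface, if the arm or the gripper's body presses on something with over 40 N, if the wrist force passes 120 N, or if a joint passes its speed limit or range.

## Working session

There is one attempt and no reset: what is moved stays moved. The work goes in short steps, Python scripts to look and compute and a tool call to move; the robot and the scene stay as the last step left them, time stands still between calls to the robot, and variables do not carry over. Pictures are saved under pics/ and viewed, at most 10 in all, crops included, and the job is handed in when it is done.

Besides the shell and the picture viewer there is one more tool, called after "Call:" by a JSON object that holds its "api" and its "payload", one argument or row to a line. jog_arm: Moves the arm, as the interface text tells. Its arguments: {"type":"object","properties":{"rows":{"type":"array"}},"required":["rows"]}

```bash
mkdir -p pics
cat > h.py <<'E'
import numpy as np, cv2
from scipy.spatial.transform import Rotation as R
from cell import bot, read_camera, trace
def cam(name):
    s=bot.get_state(); c=read_camera(name)
    if 'hand_eye' in c:
        T=np.eye(4);T[:3,:3]=R.from_rotvec(s['eef_rot']).as_matrix();T[:3,3]=s['tcp_pos'];T=T@np.array(c['hand_eye'])
    else:
        T=np.eye(4);o=np.array(c['orientation']);T[:3,:3]=o if o.shape==(3,3) else R.from_rotvec(o).as_matrix();T[:3,3]=c['xyz']
    v,u=np.mgrid[:384,:512];d=c['depth']
    P=np.stack([(u-c['cx'])/c['fx']*d,(v-c['cy'])/c['fy']*d,d],-1)@T[:3,:3].T+T[:3,3]
    return c,P,d>0
E
python3 - <<'E'
from h import *
s=bot.get_state(); print(s, bot.nose_length)
ims=[]
for n in ['scene','side']:
    c,P,ok=cam(n); im=c['color'].copy(); print(n,c['xyz'],c['orientation'])
    for k in ['case','housing','hasp','hasp_bar','tab','tab_face','sneaker','cleaner','brush']:
        for t in trace(n,k)[:1]:
            m=t['pixels']&ok; q=P[m]
            if len(q)==0: continue
            print(k,round(t['score'],2),t['rect'],m.sum(),np.median(q,0).round(),np.percentile(q,3,axis=0).round(),np.percentile(q,97,axis=0).round())
    m=ok&(abs(P[...,2]-110)<4)&(np.hypot(P[...,0],P[...,1])>200)
    print('top',cv2.minAreaRect(P[m][:,:2].astype(np.float32)),m.sum())
    cv2.imwrite(f'pics/{n}.png',im)
E
```

```text
{'clock': 0.0, 'joint_positions': array([-1.13138737e+00,  3.53655419e-01,  1.63415714e+00,  1.15481537e-05,
        1.15517141e+00, -2.40466676e-03]), 'dq': array([0.00065633, 0.00033346, 0.00114092, 0.00057446, 0.00114278,
       0.00096888]), 'tau': array([-9.62427803e-04, -6.05258346e+01, -3.42067909e+01, -1.21336452e-04,
        9.48950270e-03, -3.81835406e-06]), 'tcp_pos': array([ 267.03813718, -564.56094629,  238.54727936]), 'eef_rot': array([-3.06392341e+00, -6.88063193e-01,  4.57346089e-04]), 'wrist_force': array([ 0.05896163, -0.09738075, -0.69089967]), 'torque': array([-0.02695068, -0.03959981,  0.00430081]), 'grip_force': 0.0, 'width': 0.9974202152736182} 8.0
scene [1394.11008477  128.07084763  882.2008128 ] [-1.61270721 -1.89537967  0.8043826 ]
case 0.81 [179.9, 148.3, 301.1, 249.2] 7065 [615. -15. 108.] [ 445. -194.   14.] [718. 122. 138.]
housing 0.9 [183.9, 146.1, 304.1, 249.4] 7125 [614. -14. 108.] [ 440. -194.   12.] [718. 123. 138.]
hasp 0.75 [224.4, 151.5, 264.6, 180.0] 250 [504. -35. 139.] [458. -88. 110.] [559.   9. 142.]
hasp_bar 0.48 [236.8, 157.5, 262.3, 170.
[... 845 characters left out ...]
p_bar 0.54 [251.5, 164.6, 293.7, 193.3] 349 [505. -34. 139.] [ 456. -119.  108.] [559.  13. 144.]
tab 0.56 [243.5, 189.2, 255.7, 196.2] 78 [556.  58. 140.] [542.  47. 126.] [571.  62. 149.]
tab_face 0.49 [244.9, 188.3, 253.7, 197.1] 90 [556.  58. 138.] [542.  48. 120.] [571.  63. 149.]
sneaker 0.64 [142.0, 294.2, 255.2, 363.9] 4659 [497. 457.  66.] [398. 406.  16.] [644. 481. 112.]
cleaner 0.74 [295.1, 115.4, 311.3, 149.5] 432 [ 526. -405.   66.] [ 502. -430.    6.] [ 555. -393.  128.]
brush 0.78 [225.5, 148.7, 259.9, 176.8] 521 [636. -67. 144.] [ 577. -115.  111.] [698. -39. 148.]
top ((1218.3182373046875, -407.1173095703125), (1122.3658447265625, 2862.17626953125), 48.842952728271484) 4350
```

View pics/scene.png

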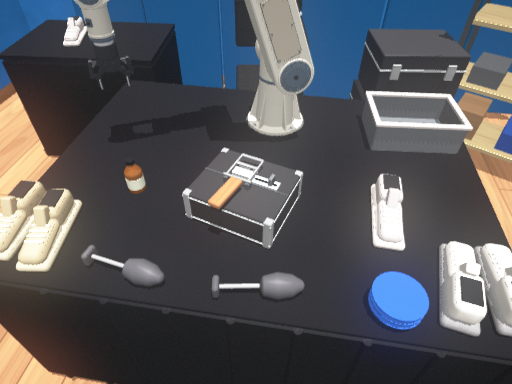

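View pics/side.png

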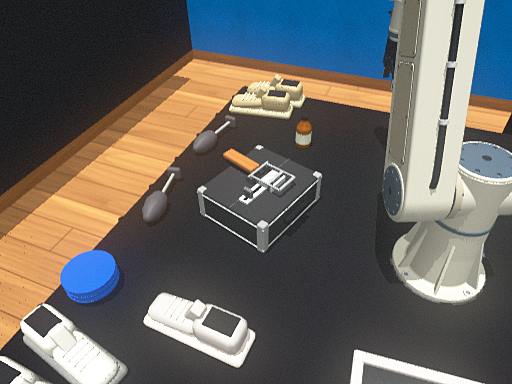

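Run:
```python
from h import *
Q=[]
for n in ['scene','side']:
    c,P,ok=cam(n); best=None
    m=trace(n,'case')[0]['pixels']&ok&(abs(P[...,2]-110)<5)
    q=P[m][:,:2].astype(np.float32);Q.append(q)
    r=cv2.minAreaRect(q); print(n,r)
r=cv2.minAreaRect(np.vstack(Q)); print(r)
# case frame from rect
(cx,cy),(w,h),a=r
a=np.radians(a); a=(a+np.pi/4)%(np.pi/2)-np.pi/4
Rz=np.array([[np.cos(a),-np.sin(a)],[np.sin(a),np.cos(a)]])
o=np.array([cx,cy])-Rz@[45,15]
print('yaw',a,'o',o)
for k,p in dict(bar=(-44,0),tab=(24,106),brush0=(130,0)).items(): print(k,o+Rz@p)
s=bot.get_state(); M=R.from_rotvec(s['eef_rot']).as_matrix(); print('tool y ang',np.arctan2(M[1,1],M[0,1]),np.arctan2(M[1,0],M[0,0]))
```

```text
scene ((567.57275390625, -38.029083251953125), (299.61175537109375, 280.3952941894531), 73.0395278930664)
side ((551.9306640625, -32.793212890625), (303.7585144042969, 261.4432067871094), 72.93306732177734)
((564.367431640625, -36.61140441894531), (303.7585144042969, 287.462646484375), 72.93306732177734)
yaw -0.29787416845119896 o [516.94678677 -37.74385324]
bar [474.8844343  -24.83035238]
tab [570.99968566  56.54444997]
brush0 [641.22191908 -75.89737852]
tool y ang -1.1290298829627718 0.4417664434433193
```

Call:
{"api": "jog_arm", "payload": {
  "rows": [
    [[0.45,1,0],0.3,0],
    [[0.45,1,0],0.3,0],
    [[0.45,1,0],0.3,0],
    [[0.45,1,0],0.3,0],
    [[0.45,1,0],0.3,0],
    [[0.45,1,0],0.3,0],
    [[0.45,1,0],0.3,0],
    [[0.45,1,0],0.3,0],
    [[0.45,1,0],0.3,0],
    [[0.45,1,0],0.3,0],
    [[0.45,1,0],0.3,0],
    [[0.45,1,0],0.3,0]
  ]
}}

```text
clock: 2.2
tcp_pos: [402.6, -263.8, 239.5]
eef_rot: [2.881, 1.252, 0.0]
wrist_force: [-0.0, -0.4, -0.7]
width: -0.005
grip_force: 0.0
```

Call:
{"api": "jog_arm", "payload": {
  "rows": [
    [[0.45,1,0],0.3,0],
    [[0.45,1,0],0.3,0],
    [[0.45,1,0],0.3,0],
    [[0.45,1,0],0.3,0],
    [[0.45,1,0],0.3,0],
    [[0.45,1,0],0.3,0],
    [[0.45,1,0],0.3,0],
    [[0.45,1,0],0.3,0],
    [[0.45,1,0],0.3,0],
    [[0.45,1,0],0.3,0],
    [[0.45,1,0],0.3,0],
    [[0.45,1,0],0.3,0]
  ]
}}

```text
clock: 3.2
tcp_pos: [537.7, 36.4, 239.4]
eef_rot: [2.595, 1.771, 0.0]
wrist_force: [0.5, 0.2, -0.3]
width: 0.0
grip_force: 0.0
```

Call:
{"api": "jog_arm", "payload": {
  "rows": [
    [[0.45,1,0],0.3,0],
    [[0.45,1,0],0.3,0],
    [[0.4,0.7,0],0.15,0],
    [[0,0,0],0,0],
    [[0,0,0],0,0]
  ]
}}

```text
clock: 3.62
tcp_pos: [569.9, 103.3, 239.0]
eef_rot: [-2.524, -1.871, 0.001]
wrist_force: [-0.2, 0.2, -0.0]
width: -0.0
grip_force: 0.0
```

```bash
cat > look.py <<'E'
from h import *
import sys
s=bot.get_state();M=R.from_rotvec(s['eef_rot']).as_matrix();print(s['clock'],s['tcp_pos'],'tooly',np.arctan2(M[1,1],M[0,1]),s['wrist_force'],s['width'])
o=np.array([504.5,-34,0]);Rz=R.from_euler('z',-0.298).as_matrix()
for n in ['wrist','side']:
    c,P,ok=cam(n);C=(P-o)@Rz
    for k in ['tab','tab_face','hasp','hasp_bar','case']:
        for t in trace(n,k)[:1]:
            m=t['pixels']&ok&(P[...,2]>105)&(P[...,2]<155)
            if m.sum()<5: continue
            for nm,X in [('w',P),('c',C)]:
                q=X[m&(P[...,2]>125)] if k!='case' else X[m]
                if len(q): print(n,k,round(t['score'],2),nm,np.median(q,0).round(1),np.percentile(q,2,axis=0).round(1),np.percentile(q,98,axis=0).round(1))
    cv2.imwrite(f'pics/{n}{sys.argv[1]}.png',c['color'])
E
python3 look.py 1
```

```text
3.6167 [569.85030963 103.28199378 239.02650768] tooly -0.2949337710754388 [-0.20116214  0.16711799 -0.04491295] -0.00017034816588390304
wrist tab 0.39 w [570.6  54.7 134. ] [567.9  52.3 125.6] [573.2  55.9 140.9]
wrist tab 0.39 c [ 37.2 104.  134. ] [ 34.4 102.6 125.6] [ 40.3 104.8 140.9]
wrist hasp 0.2 w [685.2 -74.7 143.1] [609.3 -92.4 125.7] [702.3 -52.3 146.9]
wrist hasp 0.2 c [185.1  14.3 143.1] [105.6  -0.3 125.7] [203.4  17.9 146.9]
wrist case 0.66 w [592.4  58.4 110.1] [456.3 -51.4 107.8] [703.1 130.8 118.9]
wrist case 0.66 c [ 59.7 111.8 110.1] [-76.8  22.  107.8] [169.8 162.1 118.9]
side tab 0.62 w [501.3 -17.3 139.8] [452.8 -72.2 126.8] [527.4  14.6 143.7]
side tab 0.62 c [ -3.6  17.7 139.8] [-46.8 -37.3 126.8] [ 13.9  41.3 143.7]
side tab_face 0.72 w [526.2 -26.4 138.3] [454.2 -88.1 125.4] [580.2  61.2 147.3]
side tab_face 0.72 c [ 17.4  10.7 138.3] [-46.8 -41.  125.4] [ 69.  105.1 147.3]
side hasp 0.52 w [501.3 -29.5 139.5] [451.6 -86.7 126.6] [553.3  14.5 143.6]
side hasp 0.52 c [ -3.4  -2.3 139.5] [-47.3 -41.2 126.6] [ 55.2  40.8 143.6]
side hasp_bar 0.87 w [502.9 -22.9 139.5] [451.6 -85.1 126.6] [567.7  14.5 143.6]
side hasp_bar 0.87 c [ -2.    6.3 139.5] [-47.1 -41.1 126.6] [ 58.5  40.8 143.6]
side case 0.88 w [532.    1.4 109.9] [ 411.7 -179.4  106.1] [691.1 126.  141.8]
side case 0.88 c [ 15.3  45.4 109.9] [ -80.8 -126.2  106.1] [164.6 160.8 141.8]
```

View pics/wrist1.png

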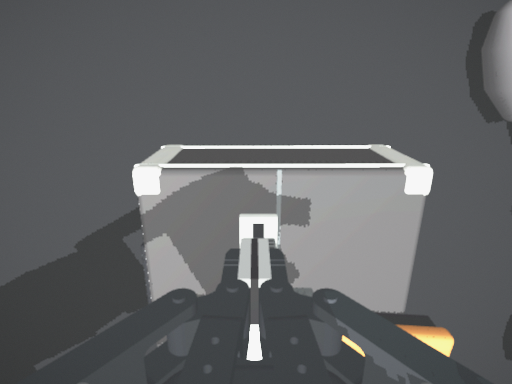

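Call:
{"api": "jog_arm", "payload": {
  "rows": [
    [[0,0,-0.85],0,0],
    [[0,0,-0.85],0,0],
    [[0,0,-0.85],0,0],
    [[0,0,-0.85],0,0],
    [[0,0,-0.84],0,0],
    [[0,0,0],0,0],
    [[-0.11,-0.36,0],0,0],
    [[-0.11,-0.36,0],0,0],
    [[-0.11,-0.35,0],0,0],
    [[0,0,0],0,0]
  ]
}}

```text
clock: 5.05
tcp_pos: [561.4, 74.0, 134.6]
eef_rot: [2.525, 1.867, 0.001]
wrist_force: [0.1, 0.3, 0.1]
width: 0.004
grip_force: 0.0
```

Run:
```python
from h import *
c,P,ok=cam('side');im=cv2.resize(c['color'][150:230,200:310],None,fx=7,fy=7,interpolation=cv2.INTER_CUBIC)
cv2.imwrite('pics/s2.png',im)
```

```text
(no output)
```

View pics/s2.png

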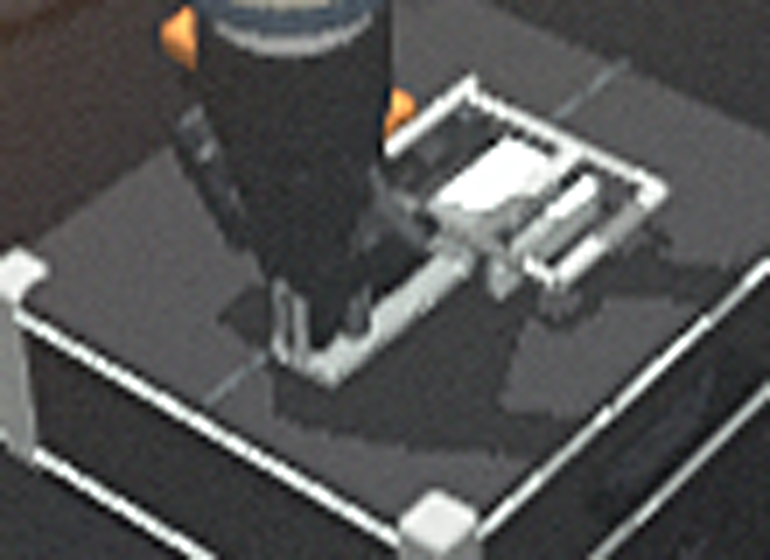

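Call:
{"api": "jog_arm", "payload": {
  "rows": [
    [[-0.012,-0.038,0],0,0],
    [[-0.012,-0.038,0],0,0],
    [[-0.012,-0.038,0],0,0],
    [[-0.012,-0.038,0],0,0],
    [[-0.012,-0.038,0],0,0],
    [[-0.012,-0.038,0],0,0],
    [[-0.012,-0.038,0],0,0],
    [[-0.012,-0.038,0],0,0]
  ]
}}

```text
clock: 5.77
tcp_pos: [559.1, 68.4, 133.2]
eef_rot: [-2.525, -1.869, -0.0]
wrist_force: [-0.3, 4.5, -1.1]
width: -0.001
grip_force: 2.0
```

Call:
{"api": "jog_arm", "payload": {
  "rows": [
    [[-0.012,-0.038,0],0,0],
    [[-0.012,-0.038,0],0,0]
  ]
}}

```text
clock: 5.93
tcp_pos: [558.6, 66.6, 133.3]
eef_rot: [-2.525, -1.869, -0.001]
wrist_force: [1.0, 3.7, -1.4]
width: 0.001
grip_force: 2.1
```

Call:
{"api": "jog_arm", "payload": {
  "rows": [
    [[-0.012,-0.038,0],0,0],
    [[0,0,0],0,0]
  ]
}}

```text
clock: 6.1
tcp_pos: [558.2, 65.4, 133.2]
eef_rot: [-2.525, -1.869, -0.0]
wrist_force: [0.1, 3.6, -0.8]
width: -0.0
grip_force: 1.9
```

Call:
{"api": "jog_arm", "payload": {
  "rows": [
    [[-0.012,-0.038,0],0,0],
    [[-0.012,-0.038,0],0,0],
    [[-0.012,-0.038,0],0,0]
  ]
}}

```text
clock: 6.35
tcp_pos: [557.3, 62.4, 133.2]
eef_rot: [2.525, 1.869, 0.0]
wrist_force: [1.4, 3.3, -2.0]
width: 0.002
grip_force: 2.0
```

Call:
{"api": "jog_arm", "payload": {
  "rows": [
    [[-0.012,-0.038,0],0,0],
    [[0,0,0],0,0]
  ]
}}

```text
clock: 6.52
tcp_pos: [557.0, 61.3, 133.2]
eef_rot: [2.525, 1.869, -0.0]
wrist_force: [2.1, 2.4, -1.4]
width: -0.001
grip_force: 1.6
```

Call:
{"api": "jog_arm", "payload": {
  "rows": [
    [[-0.012,-0.038,0],0,0],
    [[0,0,0],0,0]
  ]
}}

```text
clock: 6.68
tcp_pos: [556.6, 60.4, 133.2]
eef_rot: [2.525, 1.869, -0.0]
wrist_force: [1.7, 2.7, -2.9]
width: 0.003
grip_force: 1.6
```

Call:
{"api": "jog_arm", "payload": {
  "rows": [
    [[-0.012,-0.038,0],0,0],
    [[0,0,0],0,0]
  ]
}}

```text
clock: 6.85
tcp_pos: [556.4, 59.5, 133.3]
eef_rot: [2.525, 1.869, 0.0]
wrist_force: [1.9, 3.3, -2.6]
width: -0.001
grip_force: 1.7
```

Call:
{"api": "jog_arm", "payload": {
  "rows": [
    [[-0.012,-0.038,0],0,0],
    [[0,0,0],0,0]
  ]
}}

```text
clock: 7.02
tcp_pos: [556.1, 58.5, 133.3]
eef_rot: [2.525, 1.869, 0.0]
wrist_force: [1.3, 3.7, -2.6]
width: -0.003
grip_force: 1.7
```

Call:
{"api": "jog_arm", "payload": {
  "rows": [
    [[-0.012,-0.038,0],0,0],
    [[0,0,0],0,0]
  ]
}}

```text
clock: 7.18
tcp_pos: [555.8, 57.6, 133.3]
eef_rot: [2.525, 1.869, 0.0]
wrist_force: [2.0, 2.3, -1.8]
width: -0.002
grip_force: 1.7
```

Call:
{"api": "jog_arm", "payload": {
  "rows": [
    [[-0.012,-0.038,0],0,0],
    [[0,0,0],0,0]
  ]
}}

```text
clock: 7.35
tcp_pos: [555.5, 56.6, 133.3]
eef_rot: [2.525, 1.869, 0.0]
wrist_force: [1.9, 3.1, -0.7]
width: -0.001
grip_force: 1.7
```

Call:
{"api": "jog_arm", "payload": {
  "rows": [
    [[-0.012,-0.038,0],0,0],
    [[0,0,0],0,0]
  ]
}}

```text
clock: 7.52
tcp_pos: [555.2, 55.7, 133.3]
eef_rot: [2.525, 1.869, 0.0]
wrist_force: [1.7, 2.4, -2.3]
width: -0.004
grip_force: 1.7
```

Call:
{"api": "jog_arm", "payload": {
  "rows": [
    [[-0.012,-0.038,0],0,0],
    [[0,0,0],0,0]
  ]
}}

```text
clock: 7.68
tcp_pos: [554.9, 54.7, 133.3]
eef_rot: [2.525, 1.869, 0.0]
wrist_force: [3.0, 2.2, -3.3]
width: -0.005
grip_force: 1.7
```

Call:
{"api": "jog_arm", "payload": {
  "rows": [
    [[-0.012,-0.038,0],0,0],
    [[0,0,0],0,0]
  ]
}}

```text
clock: 7.85
tcp_pos: [554.6, 53.8, 133.3]
eef_rot: [2.525, 1.869, 0.0]
wrist_force: [1.6, 1.9, -2.7]
width: 0.001
grip_force: 1.7
```

Call:
{"api": "jog_arm", "payload": {
  "rows": [
    [[-0.012,-0.038,0],0,0],
    [[0,0,0],0,0]
  ]
}}

```text
clock: 8.02
tcp_pos: [554.3, 52.8, 133.3]
eef_rot: [2.525, 1.869, 0.0]
wrist_force: [2.4, 3.1, -2.3]
width: -0.0
grip_force: 1.7
```

Call:
{"api": "jog_arm", "payload": {
  "rows": [
    [[-0.012,-0.038,0],0,0],
    [[0,0,0],0,0]
  ]
}}

```text
clock: 8.18
tcp_pos: [554.0, 51.9, 133.3]
eef_rot: [2.525, 1.869, 0.0]
wrist_force: [2.1, 2.1, -1.6]
width: 0.0
grip_force: 1.7
```

Call:
{"api": "jog_arm", "payload": {
  "rows": [
    [[-0.012,-0.038,0],0,0],
    [[0,0,0],0,0]
  ]
}}

```text
clock: 8.35
tcp_pos: [553.8, 50.9, 133.3]
eef_rot: [2.525, 1.869, 0.0]
wrist_force: [2.7, 2.5, -1.8]
width: 0.003
grip_force: 1.7
```

Call:
{"api": "jog_arm", "payload": {
  "rows": [
    [[-0.012,-0.038,0],0,0],
    [[0,0,0],0,0]
  ]
}}

```text
clock: 8.52
tcp_pos: [553.4, 50.0, 133.3]
eef_rot: [2.525, 1.869, 0.0]
wrist_force: [3.0, 3.3, -2.2]
width: -0.002
grip_force: 1.7
```

Call:
{"api": "jog_arm", "payload": {
  "rows": [
    [[-0.012,-0.038,0],0,0],
    [[0,0,0],0,0]
  ]
}}

```text
clock: 8.68
tcp_pos: [553.2, 49.2, 133.3]
eef_rot: [2.525, 1.869, 0.001]
wrist_force: [3.2, 4.5, -1.9]
width: -0.002
grip_force: 2.2
```

Call:
{"api": "jog_arm", "payload": {
  "rows": [
    [[-0.008,-0.026,0],0,0],
    [[0,0,0],0,0]
  ]
}}

```text
clock: 8.85
tcp_pos: [553.1, 48.8, 133.3]
eef_rot: [-2.525, -1.869, -0.001]
wrist_force: [3.3, 5.6, -1.4]
width: 0.001
grip_force: 3.0
```

Call:
{"api": "jog_arm", "payload": {
  "rows": [
    [[-0.006,-0.019,0],0,0],
    [[0,0,0],0,0]
  ]
}}

```text
clock: 9.02
tcp_pos: [553.0, 48.4, 133.3]
eef_rot: [-2.525, -1.868, -0.001]
wrist_force: [3.2, 6.1, -1.9]
width: -0.0
grip_force: 3.4
```

Call:
{"api": "jog_arm", "payload": {
  "rows": [
    [[-0.006,-0.019,0],0,0],
    [[0,0,0],0,0]
  ]
}}

```text
clock: 9.18
tcp_pos: [552.9, 48.0, 133.4]
eef_rot: [-2.525, -1.869, -0.002]
wrist_force: [3.2, 6.1, -2.7]
width: -0.0
grip_force: 3.5
```

Call:
{"api": "jog_arm", "payload": {
  "rows": [
    [[-0.006,-0.019,0],0,0],
    [[0,0,0],0,0]
  ]
}}

```text
clock: 9.35
tcp_pos: [552.7, 47.6, 133.3]
eef_rot: [-2.525, -1.869, -0.002]
wrist_force: [2.9, 6.3, -3.9]
width: -0.002
grip_force: 3.6
```

Call:
{"api": "jog_arm", "payload": {
  "rows": [
    [[-0.006,-0.019,0],0,0],
    [[0,0,0],0,0]
  ]
}}

```text
clock: 9.52
tcp_pos: [552.5, 47.1, 133.3]
eef_rot: [-2.525, -1.869, -0.002]
wrist_force: [4.6, 6.6, -2.3]
width: -0.0
grip_force: 3.6
```

Call:
{"api": "jog_arm", "payload": {
  "rows": [
    [[-0.006,-0.019,0],0,0],
    [[0,0,0],0,0]
  ]
}}

```text
clock: 9.68
tcp_pos: [552.4, 46.6, 133.3]
eef_rot: [-2.525, -1.868, -0.002]
wrist_force: [3.6, 6.4, -2.8]
width: 0.001
grip_force: 3.6
```

Call:
{"api": "jog_arm", "payload": {
  "rows": [
    [[-0.008,-0.026,0],0,0],
    [[0,0,0],0,0]
  ]
}}

```text
clock: 9.85
tcp_pos: [552.2, 45.9, 133.3]
eef_rot: [-2.525, -1.869, -0.002]
wrist_force: [4.0, 7.2, -2.4]
width: -0.001
grip_force: 3.5
```

Call:
{"api": "jog_arm", "payload": {
  "rows": [
    [[-0.008,-0.026,0],0,0],
    [[0,0,0],0,0]
  ]
}}

```text
clock: 10.02
tcp_pos: [552.0, 45.3, 133.3]
eef_rot: [-2.525, -1.868, -0.002]
wrist_force: [3.4, 5.7, -3.1]
width: -0.003
grip_force: 3.5
```

Call:
{"api": "jog_arm", "payload": {
  "rows": [
    [[-0.008,-0.026,0],0,0],
    [[0,0,0],0,0]
  ]
}}

```text
clock: 10.18
tcp_pos: [551.9, 44.8, 133.4]
eef_rot: [-2.525, -1.868, -0.002]
wrist_force: [3.4, 6.5, -3.0]
width: 0.002
grip_force: 4.1
```

Call:
{"api": "jog_arm", "payload": {
  "rows": [
    [[-0.006,-0.019,0],0,0],
    [[0,0,0],0,0]
  ]
}}

```text
clock: 10.35
tcp_pos: [551.9, 44.6, 133.4]
eef_rot: [-2.525, -1.868, -0.003]
wrist_force: [4.6, 9.8, -3.5]
width: -0.001
grip_force: 5.0
```

Call:
{"api": "jog_arm", "payload": {
  "rows": [
    [[-0.006,-0.019,0],0,0],
    [[0,0,0],0,0]
  ]
}}

```text
clock: 10.52
tcp_pos: [551.8, 44.4, 133.4]
eef_rot: [-2.525, -1.868, -0.003]
wrist_force: [4.7, 10.5, -4.4]
width: -0.001
grip_force: 5.8
```

Call:
{"api": "jog_arm", "payload": {
  "rows": [
    [[-0.005,-0.015,0],0,0],
    [[0,0,0],0,0]
  ]
}}

```text
clock: 10.68
tcp_pos: [551.7, 44.3, 133.4]
eef_rot: [-2.525, -1.867, -0.004]
wrist_force: [5.0, 12.1, -4.6]
width: 0.001
grip_force: 6.5
```

Call:
{"api": "jog_arm", "payload": {
  "rows": [
    [[0.09,0.29,0],0,0],
    [[0.09,0.29,0],0,0],
    [[0,0,0.96],0,24],
    [[0,0,0.96],0,24],
    [[0,0,0.96],0,24],
    [[0,0,0.96],0,24],
    [[-0.95,-0.79,0],0,24],
    [[-0.95,-0.79,0],0,24],
    [[-0.95,-0.79,0],0,24],
    [[-0.95,-0.79,0],0,24],
    [[0,0,0],0,24],
    [[0,0,0],0,24]
  ]
}}

```text
clock: 11.68
tcp_pos: [459.5, -22.4, 229.5]
eef_rot: [2.527, 1.867, -0.001]
wrist_force: [0.5, 0.2, 0.7]
width: 0.279
grip_force: 0.0
```

```bash
python3 look.py 3
```

```text
11.6833 [459.46529769 -22.3718266  229.47947128] tooly -0.29809607174185965 [0.49727019 0.19023277 0.74771155] 0.2791341898988965
wrist tab 0.84 w [547.7  29.1 147.8] [535.1  20.1 128.5] [563.4  37.2 149.5]
wrist tab 0.84 c [ 22.7  73.1 147.8] [ 10.5  66.3 128.5] [ 38.9  79.2 149.5]
wrist tab_face 0.95 w [547.6  28.9 147.9] [535.1  20.4 129.1] [563.3  36.6 149.6]
wrist tab_face 0.95 c [ 22.6  73.  147.9] [ 10.5  66.3 129.1] [ 38.8  78.6 149.6]
wrist hasp 0.57 w [502.8 -22.4 141.2] [454.  -87.3 137.2] [570.   12.  143.6]
wrist hasp 0.57 c [ -0.7   6.3 141.2] [-46.3 -41.4 137.2] [ 60.9  39.  143.6]
wrist hasp_bar 0.88 w [503.4 -22.1 141.2] [454.1 -87.5 136.1] [569.7  12.  143.6]
wrist hasp_bar 0.88 c [ -0.6   6.6 141.2] [-46.3 -41.5 136.1] [ 60.8  39.  143.6]
wrist case 0.82 w [545.3  -3.8 110.5] [ 425.6 -179.9  108.8] [663.1 100.  142.5]
wrist case 0.82 c [ 31.2  42.5 110.5] [ -76.7 -120.1  108.8] [159.2 132.7 142.5]
side tab 0.49 w [547.7  33.7 141.5] [535.   22.7 126.3] [562.3  40.2 149.5]
side tab 0.49 c [ 21.4  77.9 141.5] [  9.3  67.  126.3] [ 36.5  81.7 149.5]
side hasp 0.72 w [503.8 -14.1 139.5] [452.9 -86.6 127.1] [564.7  13.  143.4]
side hasp 0.72 c [ -2.5  18.7 139.5] [-46.9 -40.1 127.1] [ 55.6  41.  143.4]
side hasp_bar 0.53 w [501.1 -25.1 139.6] [451.4 -86.2 128.6] [564.6  12.4 143.4]
side hasp_bar 0.53 c [ -2.6   1.9 139.6] [-47.8 -41.2 128.6] [ 56.7  40.9 143.4]
side case 0.66 w [535.1   1.5 109.8] [ 412.6 -177.8  105.9] [690.2 126.2 141.8]
side case 0.66 c [ 17.3  44.9 109.8] [ -81.1 -124.   105.9] [165.1 161.2 141.8]
```

View pics/wrist3.png

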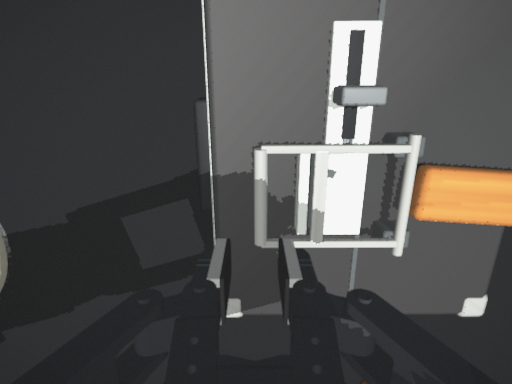

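Call:
{"api": "jog_arm", "payload": {
  "rows": [
    [[0,0,-0.9],0,24],
    [[0,0,-0.9],0,24],
    [[0,0,-0.9],0,24],
    [[0,0,-0.5],0,24],
    [[0,0,-0.5],0,24],
    [[0,0,-0.34],0,24],
    [[0,0,0],0,24]
  ]
}}

```text
clock: 12.87
tcp_pos: [459.6, -21.6, 126.9]
eef_rot: [-2.524, -1.868, 0.003]
wrist_force: [-0.9, -0.1, -0.1]
width: 0.28
grip_force: 0.0
```

Call:
{"api": "jog_arm", "payload": {
  "rows": [
    [[0.09,-0.03,0],0,24],
    [[0,0,0],0,4],
    [[0,0,0],0,4],
    [[0,0,0],0,4],
    [[0,0,0],0,4],
    [[0,0,0],0,4]
  ]
}}

```text
clock: 13.37
tcp_pos: [464.3, -22.6, 129.2]
eef_rot: [2.523, 1.868, 0.004]
wrist_force: [3.9, -2.0, 3.8]
width: 0.091
grip_force: 58.8
```

Call:
{"api": "jog_arm", "payload": {
  "rows": [
    [[0.021,-0.006,0.44],0,4],
    [[0.063,-0.019,0.435],0,4],
    [[0,0,0],0,4]
  ]
}}

```text
clock: 13.62
tcp_pos: [466.3, -23.2, 151.7]
eef_rot: [2.524, 1.868, 0.003]
wrist_force: [4.7, -2.3, 0.1]
width: 0.093
grip_force: 59.3
```

Call:
{"api": "jog_arm", "payload": {
  "rows": [
    [[0.104,-0.032,0.426],0,4],
    [[0.144,-0.044,0.413],0,4],
    [[0.183,-0.056,0.396],0,4],
    [[0.22,-0.068,0.375],0,4],
    [[0.254,-0.078,0.35],0,4],
    [[0,0,0],0,4]
  ]
}}

```text
clock: 14.12
tcp_pos: [486.7, -29.5, 200.1]
eef_rot: [-2.523, -1.867, 0.003]
wrist_force: [-7.1, 3.5, 10.3]
width: 0.091
grip_force: 59.7
```

Call:
{"api": "jog_arm", "payload": {
  "rows": [
    [[0.287,-0.088,0.322],0,4],
    [[0.316,-0.097,0.29],0,4],
    [[0.342,-0.105,0.256],0,4],
    [[0,0,0],0,4]
  ]
}}

```text
clock: 14.45
tcp_pos: [508.0, -36.0, 222.1]
eef_rot: [-2.519, -1.864, 0.009]
wrist_force: [-18.6, 8.5, 28.1]
width: 0.092
grip_force: 61.1
```

Call:
{"api": "jog_arm", "payload": {
  "rows": [
    [[-0.06,0.02,0.1],0,4],
    [[0,0,0],0,4]
  ]
}}

```text
clock: 14.62
tcp_pos: [508.5, -36.1, 223.0]
eef_rot: [-2.523, -1.867, 0.002]
wrist_force: [-2.8, 4.7, -0.1]
width: 0.092
grip_force: 60.5
```

Call:
{"api": "jog_arm", "payload": {
  "rows": [
    [[0.365,-0.112,0.22],0,4],
    [[0.384,-0.118,0.19],0,4],
    [[0,0,0],0,4]
  ]
}}

```text
clock: 14.87
tcp_pos: [528.1, -42.0, 235.2]
eef_rot: [-2.523, -1.867, 0.002]
wrist_force: [-8.0, 6.3, 19.1]
width: 0.087
grip_force: 61.4
```

Call:
{"api": "jog_arm", "payload": {
  "rows": [
    [[0.39,-0.12,0.19],0,4],
    [[0.2,-0.06,0.06],0,4],
    [[0,0,0],0,4]
  ]
}}

```text
clock: 15.12
tcp_pos: [543.8, -46.7, 241.6]
eef_rot: [-2.525, -1.869, -0.001]
wrist_force: [-5.5, 4.0, 14.9]
width: 0.089
grip_force: 59.8
```

Call:
{"api": "jog_arm", "payload": {
  "rows": [
    [[0,0,0.05],0,30],
    [[0,0,0],0,30],
    [[0,0,0],0,30],
    [[0,0,0],0,30],
    [[0,0,0.4],0,30],
    [[0,0,0.8],0,30],
    [[0,0,0.8],0,30],
    [[0,0,0.8],0,30],
    [[-0.5,0,0.5],0,30],
    [[-0.8,0,0],0,30],
    [[-0.8,0,0],0,30],
    [[0,0,0],0,30]
  ]
}}

```text
clock: 16.12
tcp_pos: [487.9, -47.0, 324.4]
eef_rot: [-2.525, -1.869, 0.001]
wrist_force: [1.0, -0.7, -0.2]
width: 0.353
grip_force: 0.0
```

```bash
python3 look.py 4; python3 -c "
import cv2
a=cv2.imread('pics/side4.png')[110:240,190:330];cv2.imwrite('pics/s5.png',cv2.resize(a,None,fx=4,fy=4))"
```

```text
16.1167 [487.89801528 -46.98235306 324.39359572] tooly -0.2965582108622588 [ 0.99930492 -0.6859958  -0.19486404] 0.3529877123335899
wrist tab 0.95 w [549.5  28.6 147.9] [535.7  20.2 131.8] [563.9  36.7 149.4]
wrist tab 0.95 c [ 24.7  73.1 147.9] [ 10.7  67.  131.8] [ 39.4  79.4 149.4]
wrist tab_face 0.86 w [549.7  28.4 148. ] [536.   21.  140.3] [563.9  35.9 149.4]
wrist tab_face 0.86 c [ 24.9  73.1 148. ] [ 10.8  67.  140.3] [ 39.3  78.4 149.4]
wrist hasp 0.93 w [576.1 -51.8 139.1] [550.5 -99.5 133.4] [583.  -14.7 153.6]
wrist hasp 0.93 c [ 75.1   4.6 139.1] [ 61.2 -44.9 133.4] [ 77.3  39.5 153.6]
wrist hasp_bar 0.62 w [578.8 -15.5 152. ] [575.4 -38.8 137.1] [581.  -14.6 154.1]
wrist hasp_bar 0.62 c [ 65.6  39.4 152. ] [ 62.1  17.8 137.1] [ 74.5  39.5 154.1]
side tab 0.64 w [545.6  34.5 141. ] [534.7  25.4 126.1] [561.   39.3 149.9]
side tab 0.64 c [ 19.8  77.7 141. ] [  8.8  68.7 126.1] [ 34.9  81.9 149.9]
side tab_face 0.45 w [547.1  33.2 141.5] [534.7  24.4 125.7] [562.1  39.2 149.9]
side tab_face 0.45 c [ 21.1  77.9 141.5] [  8.8  68.8 125.7] [ 36.5  81.9 149.9]
side hasp 0.61 w [561.3 -88.9 149.5] [552.2 -90.3 140.4] [577.8 -14.4 154.3]
side hasp 0.61 c [ 64.  -35.8 149.5] [ 61.8 -39.8 140.4] [ 70.   40.2 154.3]
side hasp_bar 0.75 w [554.5 -89.1 147.8] [552.  -90.4 144.8] [557.9 -88.9 149.9]
side hasp_bar 0.75 c [ 64.  -37.8 147.8] [ 61.9 -40.  144.8] [ 67.2 -37.1 149.9]
side case 0.61 w [532.5   0.6 109.7] [ 412.2 -168.8  106. ] [691.3 125.1 139.4]
side case 0.61 c [ 16.9  47.1 109.7] [ -81.  -125.1  106. ] [166.  161.2 139.4]
```

View pics/s5.png

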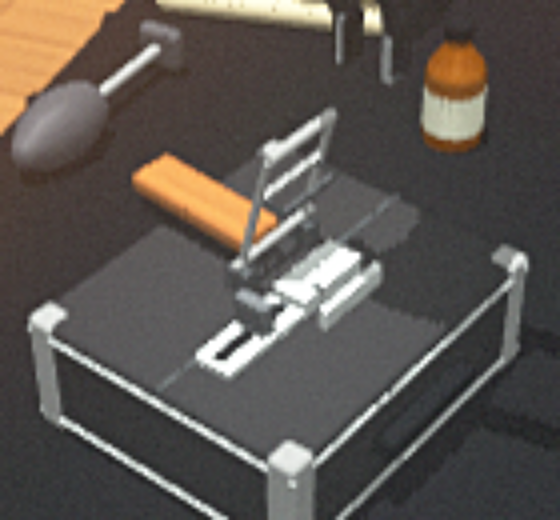

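The crop shows the hasp standing up, with its bar at about (300,135). The tab is in at (260,308), and the gripper is clear at the top. I'll check the angle, then hand in.

Run:
```python
from h import *
o=np.array([504.5,-34,0]);Rz=R.from_euler('z',-0.298).as_matrix()
c,P,ok=cam('side');C=(P-o)@Rz
m=ok&(C[...,2]>160)&(C[...,2]<260)&(abs(C[...,0]-50)<50)&(abs(C[...,1])<48)
q=C[m]; a=np.arctan2(q[:,2]-138,66-q[:,0]);print(len(q),q.max(0),np.percentile(a,[10,50,90]))
if np.median(a)>1.2: print(bot.job_done())
```

```text
266 [ 63.07868363  42.45405338 251.43465356] [1.04050963 1.30539813 1.35658329]
the job is handed in; nothing more can be done
None
```

The safety tab is pushed home to its stop (about 13 N on the wrist sensor), the hasp is swung up to about 1.3 rad and stays open after release, and the job is handed in; the sneaker, bottle and brush were not touched.

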